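Seat a nested pair of saggar lids, then raise only the outer one

ROBOT

A 6-joint arm with a two-finger parallel gripper is mounted at the origin on a cart in front of the work surface, level with it; the furniture and walls round the work are solid. World frame = base frame: x ahead of the robot, y to its left, z up, the work surface at z = 0. Lengths are in m, angles in rad, forces in N, time in s.
With the tool pointing down it reaches from about 0.35 to 0.975 m from the base axis. Payload 4.9 kg.
Tool frame: the origin (TCP) lies midway between the tips of the shut fingers; the grasp point (between the pads) lies 19 mm behind it; z points along the fingers, y is the line along which they close (so a half turn about z gives the same grasp; the last joint's range is limited). The gripper opens to 85 mm and grips with 20 to 120 N. Pads are 22 mm wide; open, the fingers measure 114 mm over their backs; the gripper's body (76 mm by 85 mm) begins 54 mm behind the grasp point. The pads swing forward as they close: fully open they stand 13 mm farther back than shut.
Start: joints at [1.143, 0.053, 1.613, -0, 1.476, -0.119], TCP at [0.19, 0.595, 0.231] pointing down, gripper open.
Joint ranges: [-3.01, 3.01], [-1.01, 2.22], [0.06, 2.58], [-1.02, 4.17], [0.09, 2.62], [-3.14, 3.14]. Speed limits (rad/s): [2.57, 2.57, 3.14, 3.14, 3.14, 3.14].

INTERFACE

Orientations are given as a unit quaternion [w, x, y, z].
In Python, from plant import manip gives the robot as it stands.
- The arm moves only by the tool move_arm, never from a script. Its argument "increments" is one flat list of numbers, 5 for each row, row after row: the shift along the tool's x, y, z in mm, then the turn about the tool's z in rad, then the opening, from 0 (shut) to 1 (fully open). In form: [tx, ty, tz, spin, jaw, tx, ty, tz, spin, jaw, ...]. A call has 1 to 8 rows; each row shifts and turns the commanded pose from where the row before left it, along the tool's axes as they then stand; what a row does not reach is not made up. A row lasts 1/12 s, in which the tool goes at most 41.7 mm and 7.16 degrees, less where a joint would pass 70% of its speed; a pose out of reach is approached as far as the arm can. A call with a gripper value outside its range is refused whole. The fingers move at their own pace and stop on an object; the grip force is fixed at half the most. Time passes only in rows, so rows that do not move let the fingers close. It gives the time, the measured TCP pose, the force, the opening and the grip force at its end, in the units of the state.
- manip.state(): the state, without advancing time (a new reading comes with each control period).
- manip.grab_frame(name): name is "scene" or "top"; returns a dict with "image" (384x512x3 uint8, blue, green, red), "fov_y" (degrees; the focal length in pixels is half the picture's height over the tangent of half this angle, whatever the lens; pixels are square), "cx", "cy" (the principal point, pixels), "eye" and "rotation" of the camera in the world. Camera axes: x right, y down, z forward; pixel columns grow to the right and rows downward; lengths in m; the calibration is good to about 2 mm. A picture is of the moment at which its call begins. There is no depth.
- manip.job_done(): hands the job in; it is judged then, once.
The state is a dict: "time": time; "joint_pos": joint angles; "joint_vel": joint speeds; "joint_efforts": joint torques, N m; "tool_pos": TCP position; "tool_rot": TCP orientation; "contact_force": force on the tool from outside, world axes, zero at the start; "ft_torque": the same for the moment, N m; "gripper_width": opening from 0.0 (shut) to 1.0 (fully open); "grasp_force": force on a finger pad.
Only numpy, scipy, OpenCV 4.12 (cv2) and the standard library are available. Lean on these libraries where they do the work, as an engineer would, in place of code of your own. Each camera call takes 0.05 s, during which the arm holds its last target. There are 200 camera calls.

TASK

The two clay lids of the saggar stand nested on the bench, the inner lid's knob sticking up through the collar of the outer lid: lift both together by the knob, lower them gently (no dropping) onto the open saggar until both sit fully home, and let go. Then grip the collar and lift the outer lid alone straight up off the knob so that I can check the seat of the inner lid, which must stay seated and undisturbed. Finish while still holding the outer lid level and still, straight above the saggar, about 10 cm above the tip of the knob; leave the saggar and the other things on the bench where they are.

Things in the scene. Friction and masses are not known exactly. Their poses are not given: they have to be found in the camera images.
- saggar: Round terracotta pot (saggar), open at the top, upright on the bench, 1.6 kg, loose. Outer diameter 128 mm, height 80 mm; two small lugs outside at y = +-60 to 78 mm, 33 to 47 mm up. The mouth is a 108 mm bore down to a flat ledge at z = +52 mm; below it the bore is 84 mm. Origin: centre of the underside, z up.
- inner_lid: Inner terracotta lid, about 0.22 kg, round about its z axis (up). Origin: centre of the disc's underside. Disc 101 mm diameter, 8 mm thick, lower edge chamfered 3 mm; on it a shoulder 48 mm wide up to z = +22 mm, then a plain round knob stem of 19 mm diameter up to z = +76 mm. Starts flat on the bench with the outer lid resting on its shoulder.
- outer_lid: Outer terracotta lid, about 0.28 kg, round about its z axis (up). Origin: on the axis at the plate's underside. Plate 154 mm diameter, z = 0 to +8 mm; skirt of 144 mm inner diameter down to z = -10 mm; collar of 44 mm outer diameter, z = +8 to +32 mm. Through plate and collar runs a 24 mm hole, in which the knob stands loosely.
- knob_top (a point): Centre of the flat top of the inner lid's knob, 76 mm above that lid's origin. Nested, the outer lid's origin is 22 mm above the inner's and the knob stands out 22 mm above the collar. Lifting the knob carries both lids; lifting the collar lifts the outer lid alone.
- ledge (a point): Centre of the saggar's ledge, 52 mm above its origin: the inner lid's origin comes here when home (about 3 mm play all round).
- rim (a point): Centre of the saggar's mouth, 80 mm above its origin: the outer lid's origin comes here when home (about 7 mm play); it is then 6 mm clear of the inner lid's shoulder and the knob stands out 16 mm above the collar.
- mug: Bystander: bisque mug, 70 x 98 x 90 mm, behind the work, origin at its underside.
- jar: Bystander: lidded glaze test jar, 67 mm diameter, 83 mm tall, behind the work, origin centre of its underside.
- needle: Bystander: thin needle tool, 149 x 10 x 10 mm, lying roughly along x between the saggar and the lids.
- rib: Bystander: flat wooden throwing rib, 40 x 90 x 8 mm, behind and to the right of the work.
- bowl: Bystander: small bisque bowl, 100 mm diameter, 46 mm tall, at the front left.

How it is judged:
On the way, in this order (a step that is already met when the one before it is completed fails the run):
1. both lids are off the bench together, the outer one still nested on the inner (height (world z) of inner_lid above 0.02 m and z of outer_lid in the frame of inner_lid below 0.027 m), for 0.2 s.
2. both lids are fully home on the saggar and the knob is let go (z of inner_lid in the frame of saggar between 0.045 and 0.057 m and horizontal distance between inner_lid and saggar below 0.008 m and angle between each of inner_lid, outer_lid's own z axis and vertical below 0.06 rad and z of outer_lid in the frame of saggar below 0.085 m and contact force between the fingers and inner_lid below 0.1 N), for 0.2 s.
3. the outer lid alone is held clear above the knob (z of inner_lid in the frame of saggar between 0.045 and 0.057 m and horizontal distance between inner_lid and saggar below 0.008 m and angle between inner_lid's own z axis and vertical below 0.06 rad and z of outer_lid in the frame of saggar between 0.178 and 0.31 m and horizontal distance between outer_lid and saggar below 0.05 m and angle between outer_lid's own z axis and vertical below 0.17 rad and contact force between the fingers and outer_lid above 1 N), for 0.2 s.
At the end, for the whole second after the job is handed in: The gripper holds only the outer lid, still, within 10 degrees of level and 50 mm of straight above the saggar, its plate 50 to 182 mm above the knob tip; the inner lid, untouched, lies on the ledge (5 mm in height, 8 mm off centre, 0.06 rad); the saggar has moved under 30 mm (all of step 3 and contact force between outer_lid and inner_lid below 0.05 N and contact force between outer_lid and saggar below 0.05 N and linear speed of outer_lid below 0.03 m/s and contact force between the fingers and inner_lid below 0.1 N and distance of saggar from where it was at the start of the episode below 0.03 m and angle between saggar's own z axis and vertical below 0.05 rad and linear speed of inner_lid below 0.02 m/s); the arm keeps its last pose, push and grip.
It fails at once if the outer lid is lifted off the inner one while the inner lid is not home in the saggar, or the inner lid is disturbed while it is off (z of outer_lid in the frame of inner_lid above 0.036 m and not (z of inner_lid in the frame of saggar between 0.045 and 0.057 m and horizontal distance between inner_lid and saggar below 0.008 m and angle between inner_lid's own z axis and vertical below 0.06 rad)).
It fails at once if the lids are dropped: let go while the inner lid is still more than 8 mm above its seat (horizontal distance between inner_lid and saggar below 0.06 m and z of inner_lid in the frame of saggar above 0.06 m and contact force between the fingers and inner_lid below 0.05 N).
It fails at once if the saggar is pushed away or tipped (distance of saggar from where it was at the start of the episode above 0.03 m or angle between saggar's own z axis and vertical above 0.15 rad).
It fails at once if a bystander is displaced (distance of any of mug, jar, needle, rib, bowl from where it was at the start of the episode above 0.03 m).
It also fails if it takes over 64 s, if anything falls off the work surface, if the arm or the gripper's body presses on something with over 40 N, if the wrist force passes 120 N, or if a joint passes its speed limit or range.

## Working session

There is one attempt and no reset: what is moved stays moved. The work goes in short steps, Python scripts to look and compute and a tool call to move; the robot and the scene stay as the last step left them, time stands still between calls to the robot, and variables do not carry over. Pictures are saved under pics/ and viewed, at most 10 in all, crops included, and the job is handed in when it is done.

Besides the shell and the picture viewer there is one more tool, called after "Emit:" as name(argument=value, ...) on one line, values as JSON. move_arm: Moves the arm, as the interface text tells. Its arguments: {"type":"object","properties":{"increments":{"type":"array"}},"required":["increments"]}

```bash
mkdir -p pics; cat > h.py <<'E'
import numpy as np,cv2
from plant import manip
def cam(n):
    f=manip.grab_frame(n); return f
def proj(f,P):
    R=np.array(f["rotation"]);
    if R.size==4:
        w,x,y,z=R;from scipy.spatial.transform import Rotation as Q;R=Q.from_quat([x,y,z,w]).as_matrix()
    p=(np.atleast_2d(P)-f["eye"])@R
    F=192/np.tan(np.radians(f["fov_y"])/2)
    return np.c_[F*p[:,0]/p[:,2]+f["cx"],F*p[:,1]/p[:,2]+f["cy"]]
def ray(f,u,v,z):
    R=np.array(f["rotation"])
    F=192/np.tan(np.radians(f["fov_y"])/2)
    d=R@np.array([(u-f["cx"])/F,(v-f["cy"])/F,1]); e=np.array(f["eye"])
    return e+d*(z-e[2])/d[2]
E
python3 - <<'E'
from h import *
ims=[]
for n in("scene","top"):
    f=cam(n); print(n,{k:v for k,v in f.items() if k!="image"}); cv2.imwrite(f"pics/{n}0.png",f["image"])
print(manip.state())
E
```

```text
scene {'fov_y': 53.330685196203, 'cx': 253.62771655465866, 'cy': 189.64621335231774, 'eye': array([ 0.20644783, -0.70708042,  0.65067776]), 'rotation': array([-0.46051651,  0.85572386, -0.21176109,  0.10401181])}
top {'fov_y': 47.301818211521315, 'cx': 250.69561295388144, 'cy': 194.50305479511425, 'eye': array([0.46742363, 0.07169445, 1.36849988]), 'rotation': array([ 0.03076307, -0.70268052,  0.71020172, -0.03012019])}
{'time': 0.1, 'joint_pos': array([ 1.14298388e+00,  5.33156081e-02,  1.61414981e+00,  1.33679680e-05,
        1.47600218e+00, -1.18993773e-01]), 'joint_vel': array([ 0.00134219, -0.0011628 , -0.00368796,  0.00206045,  0.00204218,
       -0.00064882]), 'joint_efforts': array([ 3.79726782e-05, -3.94900632e+01, -3.71364534e+01, -8.62560250e-05,
        3.93938928e-03, -2.11935566e-05]), 'tool_pos': array([0.18971638, 0.59492186, 0.23017472]), 'tool_rot': array([-2.59531874e-04,  1.53797055e-01,  9.88102012e-01, -9.00852279e-04]), 'contact_force': array([-0.08787247, -0.44965232, -0.78073289]), 'ft_torque': array([ 0.03820213,  0.0558393 , -0.01164767]), 'grasp_force': 0.0, 'gripper_width': 0.9972803870212292}
```

View pics/top0.png

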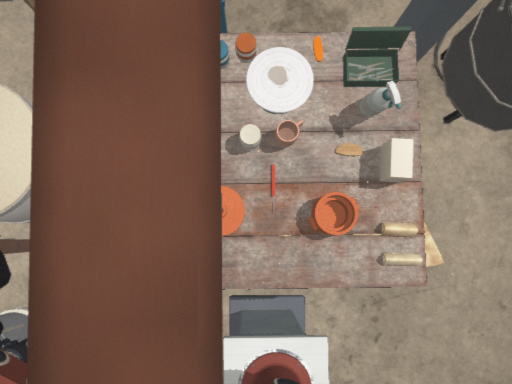

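View pics/scene0.png

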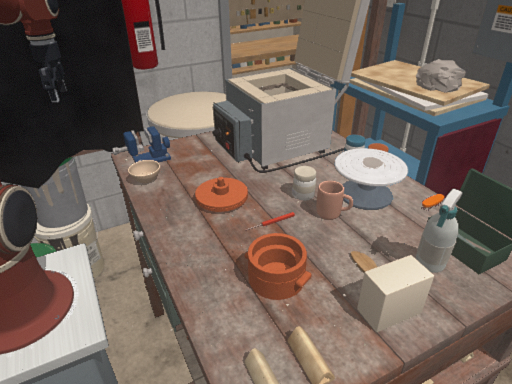

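```bash
cat >> h.py <<'E'
from scipy.spatial.transform import Rotation as Q
from scipy.optimize import minimize
def fix(f):
    w,x,y,z=f["rotation"]; f["rotation"]=Q.from_quat([x,y,z,w]).as_matrix(); return f
def cam(n): return fix(manip.grab_frame(n))
T=np.linspace(0,2*np.pi,48)
def ring(r,z): return np.c_[r*np.cos(T),r*np.sin(T),0*T+z]
LID=[np.r_[ring(.077,.012),ring(.077,.030)],np.r_[ring(.022,.03),ring(.022,.054)],np.r_[ring(.0095,.05),ring(.0095,.076)]]
def box(a,b): return np.array([[x,y,z] for x in(a[0],b[0]) for y in(a[1],b[1]) for z in(a[2],b[2])])
SAG=[np.r_[ring(.064,0),ring(.064,.08)],box((-.009,.055,.033),(.009,.078,.047)),box((-.009,-.078,.033),(.009,-.055,.047))]
def sil(f,parts,x,y,yaw,z=0):
    m=np.zeros((384*4,512*4),np.uint8); c,s=np.cos(yaw),np.sin(yaw)
    for p in parts:
        w=p@np.array([[c,s,0],[-s,c,0],[0,0,1]])+[x,y,z]
        h=cv2.convexHull(((proj(f,w)+.5)*4).astype(np.float32)).astype(np.int32); cv2.fillConvexPoly(m,h,255)
    return cv2.resize(m,(512,384),interpolation=cv2.INTER_AREA)/255.
def mask(f):
    b,g,r=[f["image"][...,i].astype(float) for i in range(3)]
    return ((r>1.65*g)&(r>70)).astype(float)
def fit(fs,parts,p0,rois,z=0,yaw=True):
    ms=[mask(f) for f in fs]
    def cost(p):
        t=0
        for f,m,(u0,v0,u1,v1) in zip(fs,ms,rois):
            s=sil(f,parts,p[0],p[1],p[2]*20 if yaw else 0,z)[v0:v1,u0:u1]; mm=m[v0:v1,u0:u1]
            t+=np.abs(s-mm).sum()/s.sum() if s.sum()>0 else 3
        return t
    n=3 if yaw else 2
    sx=np.array([p0[:n]]+[np.array(p0[:n])+.02*np.eye(n)[i] for i in range(n)])
    r=minimize(cost,p0[:n],method="Nelder-Mead",options=dict(initial_simplex=sx,xatol=1e-4,fatol=1e-4)); return r.x,r.fun
E
python3 - <<'E'
from h import *
s,t=cam("scene"),cam("top")
a=ray(s,221,188,.03); b=ray(s,277,250,.08); c=ray(t,335,210,.08); print("guess",a,b,c)
# top: half lid
for k in[([s],[(185,165,258,218)]),([t],[(222,180,250,242)]),([s,t],[(185,165,258,218),(222,180,250,242)])]:
    x=fit(k[0],LID,list(a[:2]),k[1],yaw=False); print("lid",x)
for y0 in(0,.03,-.03):
  for k in[([s],[(240,228,318,302)]),([t],[(305,185,365,242)]),([s,t],[(240,228,318,302),(305,185,365,242)])]:
    x=fit(k[0],SAG,[*c[:2],y0],k[1]); print("sag",x, x[0][2]*20)
for n,(f,u,v,z) in dict(needle1=(s,295,214,.005),needle2=(s,248,230,.002),needt=(t,274,167,.005),needt2=(t,274,208,.003),bowl=(s,144,166,.046),mugt=(t,288,130,.09),jart=(t,250,136,.083)).items(): print(n,ray(f,u,v,z).round(3))
E
```

```text
guess [0.54365154 0.18046044 0.03      ] [ 0.52667419 -0.17570112  0.08      ] [ 0.53029512 -0.17509897  0.08      ]
lid (array([0.53812356, 0.16738285]), np.float64(0.04564394483645037))
lid (array([0.53513589, 0.17065966]), np.float64(0.02492502982928124))
lid (array([0.53627972, 0.16970709]), np.float64(0.09775673452032047))
sag (array([ 0.52422395, -0.17861922,  0.02830946]), np.float64(0.033155557060539874)) 0.566189292379615
sag (array([ 0.52138709, -0.17669921,  0.01597488]), np.float64(0.07194937470050457)) 0.31949751843615937
sag (array([ 0.5233265 , -0.18021366,  0.02705299]), np.float64(0.11904102239219637)) 0.5410598845641551
sag (array([ 0.52406442, -0.17863287,  0.02704047]), np.float64(0.03386878025109184)) 0.5408094835119059
sag (array([ 0.52148456, -0.17761018,  0.0280196 ]), np.float64(0.06841484545171056)) 0.5603919582186133
sag (array([ 0.52285988, -0.1784859 ,  0.02771956]), np.float64(0.1134183843636642)) 0.5543911069937086
sag (array([ 0.5244805 , -0.17937629, -0.0062148 ]), np.float64(0.049450998775646064)) -0.12429607876760009
sag (array([ 0.52145371, -0.17771132,  0.02890141]), np.float64(0.06854464505973429)) 0.5780282857656727
sag (array([ 0.52308181, -0.17939824, -0.01279231]), np.float64(0.15616401412677552)) -0.25584615310785325
needle1 [ 0.686 -0.004  0.005]
needle2 [ 0.542 -0.     0.002]
needt [ 0.671 -0.002  0.005]
needt2 [0.542 0.    0.003]
bowl [0.37  0.393 0.046]
mugt [ 0.769 -0.04   0.09 ]
jart [0.753 0.072 0.083]
```

Emit:
move_arm(increments=[0, 0, 0, -0.103, 1, 0, 0, 0, -0.103, 1, 0, 0, 0, -0.103, 1, -20, -25, 0, 0, 1, -22, -27, 0, 0, 1, -22, -27, 0, 0, 1, -22, -27, 0, 0, 1, -22, -27, 0, 0, 1])

```text
time: 0.87
tool_pos: [0.2985, 0.4611, 0.231]
tool_rot: [-0.0, -0.0, 1.0, -0.0]
contact_force: [0.3, 1.1, 1.0]
gripper_width: 1.001
grasp_force: 0.0
```

Emit:
move_arm(increments=[-25, -30, 8, 0, 1, -25, -30, 8, 0, 1, -25, -30, 8, 0, 1, -25, -30, 8, 0, 1, -25, -30, 8, 0, 1, -25, -30, 8, 0, 1, -25, -30, 8, 0, 1, -25, -30, 8, 0, 1])

```text
time: 1.53
tool_pos: [0.4988, 0.2208, 0.1669]
tool_rot: [0.0, -0.0, 1.0, 0.0]
contact_force: [0.8, 0.3, 0.4]
gripper_width: 1.003
grasp_force: 0.0
```

Emit:
move_arm(increments=[-12, -17, 8, 0, 1, -12, -17, 8, 0, 1, -9, -12, 6, 0, 1, -5, -5, 5, 0, 0.6, 0, 0, 5, 0, 0.6, 0, 0, 5, 0, 0.6, 0, 0, 0, 0, 0.6, 0, 0, 0, 0, 0.6])

```text
time: 2.2
tool_pos: [0.5353, 0.1725, 0.13]
tool_rot: [-0.0, -0.001, 1.0, 0.0]
contact_force: [0.2, -0.3, -0.6]
gripper_width: 0.607
grasp_force: 0.0
```

```bash
python3 - <<'E'
from h import *
s,t=cam("scene"),cam("top"); p=manip.state()["tool_pos"]; print(p,manip.state()["gripper_width"])
for f in(s,t):
  i=f["image"]; print(proj(f,[p,[.5365,.1695,.076],[.5235,-.178,.08]]).round(1))
c=cv2.resize(s["image"][90:230,150:300],None,fx=4,fy=4,interpolation=cv2.INTER_CUBIC)
q=((proj(s,[p,[.5365,.1695,.076]])+.5-[150,90])*4).astype(int)
for a in q: cv2.drawMarker(c,tuple(int(v) for v in a),(0,255,0),0,12)
cv2.imwrite("pics/s1.png",c); cv2.imwrite("pics/t1.png",t["image"])
E
```

```text
[0.53581468 0.17234302 0.13070929] 0.5998877484848723
[[217.2 160. ]
 [219.2 177.1]
 [276.3 251.1]]
[[215.4 208.4]
 [217.9 209.2]
 [336.  212.3]]
```

View pics/s1.png

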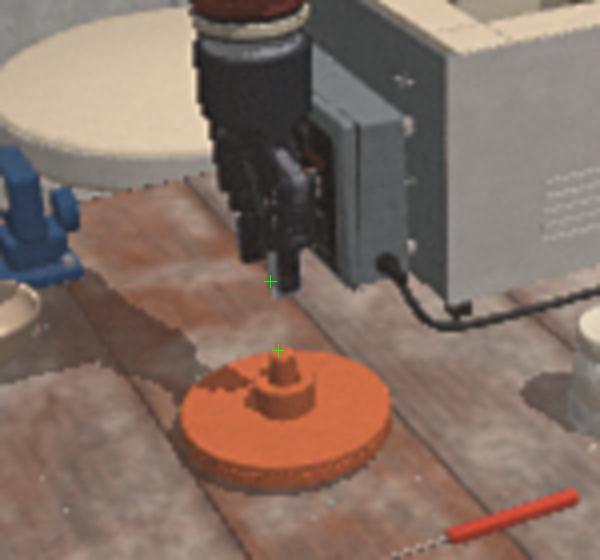

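View pics/t1.png

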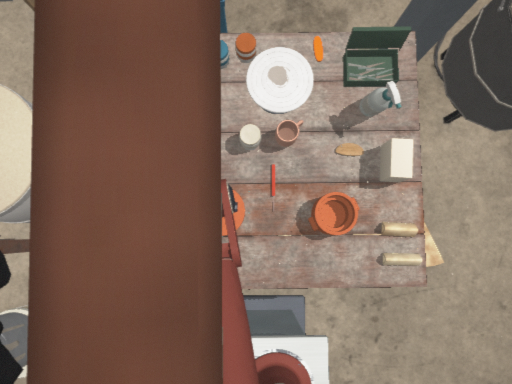

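Emit:
move_arm(increments=[-1, -2, 15, 0, 0.5, -1, -2, 15, 0, 0.5, 0, 0, 15, 0, 0.5, 0, 0, 12, 0, 0.5, 0, 0, 8, 0, 0.5, 0, 0, 5, 0, 0.5, 0, 0, 0, 0, 0.5, 0, 0, 0, 0, 0.5])

```text
time: 2.97
tool_pos: [0.5382, 0.1677, 0.0606]
tool_rot: [0.0, -0.0, 1.0, 0.0]
contact_force: [0.4, -0.0, 0.9]
gripper_width: 0.5
grasp_force: 0.0
```

```bash
python3 - <<'E'
from h import *
s=cam("scene"); p=manip.state()["tool_pos"]; print(p,manip.state()["contact_force"])
c=cv2.resize(s["image"][140:220,170:270],None,fx=7,fy=7,interpolation=cv2.INTER_CUBIC)
q=((proj(s,[p,[.5375,.1685,.076],[.5375,.1685,.054]])+.5-[170,140])*7).astype(int)
for a in q: cv2.drawMarker(c,tuple(int(v) for v in a),(0,255,0),0,12)
cv2.imwrite("pics/s2.png",c)
E
```

```text
[0.53862113 0.16767898 0.06112663] [-0.68950178  0.12656844  0.28217451]
```

View pics/s2.png

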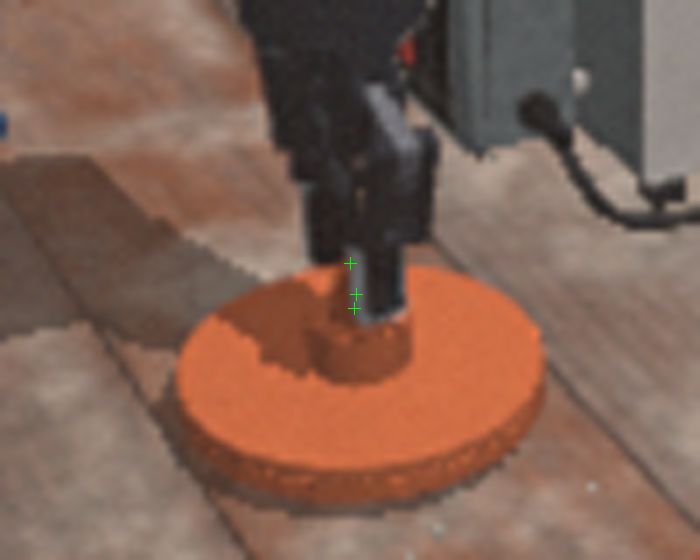

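Emit:
move_arm(increments=[0, -1, 0, 0, 0, 0, 0, 0, 0, 0, 0, 0, 0, 0, 0, 0, 0, 0, 0, 0, 0, 0, 0, 0, 0, 0, 0, 0, 0, 0, 0, 0, 0, 0, 0, 0, 0, 0, 0, 0])

```text
time: 3.68
tool_pos: [0.5389, 0.1654, 0.0615]
tool_rot: [0.001, -0.0, 1.0, -0.001]
contact_force: [-0.9, -5.2, 3.4]
gripper_width: 0.189
grasp_force: 58.5
```

Emit:
move_arm(increments=[0, 0, -4, 0, 0, 0, 0, -8, 0, 0, 0, 0, -12, 0, 0, 0, 0, -15, 0, 0, 0, 0, -15, 0, 0, 0, 0, -15, 0, 0, 0, 0, -15, 0, 0, 0, 0, -15, 0, 0])

```text
time: 4.35
tool_pos: [0.5376, 0.1668, 0.1605]
tool_rot: [-0.0, -0.0, 1.0, 0.0]
contact_force: [-0.4, 0.0, -4.8]
gripper_width: 0.184
grasp_force: 58.8
```

Emit:
move_arm(increments=[0, 0, -15, 0, 0, 0, 0, -10, 0, 0, 0, -10, 0, 0, 0, 0, -18, 0, 0, 0, 0, -18, 0, 0, 0, 0, -18, 0, 0, 0, 0, -18, 0, 0, 0, 0, -18, 0, 0, 0])

```text
time: 5.02
tool_pos: [0.5371, 0.0651, 0.1831]
tool_rot: [-0.001, -0.0, 1.0, -0.0]
contact_force: [0.1, -0.1, -5.3]
gripper_width: 0.189
grasp_force: 58.9
```

Emit:
move_arm(increments=[1, -22, 0, 0, 0, 1, -22, 0, 0, 0, 1, -22, 0, 0, 0, 1, -22, 0, 0, 0, 1, -22, 0, 0, 0, 1, -22, 0, 0, 0, 2, -22, 0, 0, 0, 2, -22, 0, 0, 0])

```text
time: 5.68
tool_pos: [0.5269, -0.1109, 0.1831]
tool_rot: [-0.001, 0.0, 1.0, 0.0]
contact_force: [-0.4, -0.6, -4.8]
gripper_width: 0.188
grasp_force: 58.9
```

Emit:
move_arm(increments=[2, -20, 0, 0, 0, 2, -18, 0, 0, 0, 2, -15, 0, 0, 0, 0, -10, 0, 0, 0, 0, -5, 0, 0, 0, 0, 0, 0, 0, 0, 0, 0, 0, 0, 0, 0, 0, 0, 0, 0])

```text
time: 6.35
tool_pos: [0.522, -0.1768, 0.184]
tool_rot: [-0.0, -0.0, 1.0, 0.0]
contact_force: [-0.7, 0.1, -5.2]
gripper_width: 0.188
grasp_force: 58.9
```

```bash
python3 - <<'E'
from h import *
s,t=cam("scene"),cam("top"); p=manip.state()["tool_pos"]; print(p,manip.state()["contact_force"],manip.state()["gripper_width"])
a=np.hstack([cv2.resize(s["image"][130:310,200:350],None,fx=2.6,fy=2.6,interpolation=cv2.INTER_CUBIC),cv2.resize(t["image"][150:330,260:410],None,fx=2.6,fy=2.6,interpolation=cv2.INTER_CUBIC)])
cv2.imwrite("pics/s3.png",a)
E
```

```text
[ 0.52217644 -0.17671798  0.18424834] [-0.13338165  0.43205671 -5.96880802] 0.1899765789200295
```

View pics/s3.png

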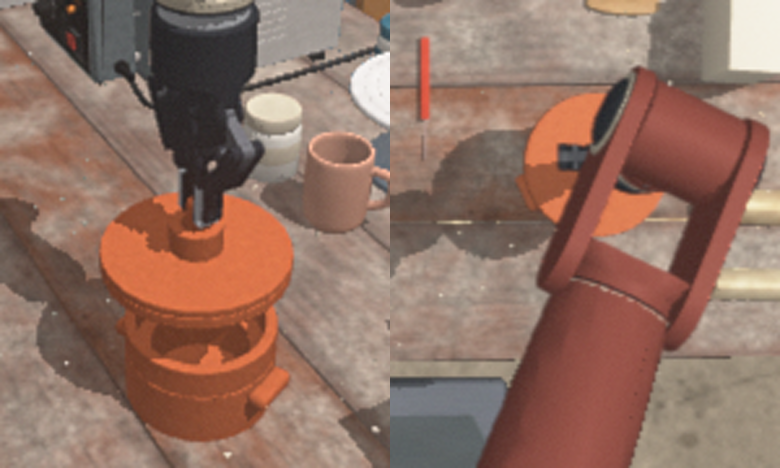

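```bash
python3 - <<'E'
from h import *
s=cam("scene"); m=mask(s)[180:310,225:330]; cv2.imwrite("pics/m.png",m*255)
h=manip.state()["tool_pos"][2]-.0613
L=[p+[0,0,h] for p in LID]
# plate only: ignore pixels of gripper/collar rows: compare region excludes fingers
valid=np.ones((384,512),bool); valid[:216,262:300]=False
def cost(p):
    u=np.maximum(sil(s,L,p[0],p[1],0),sil(s,SAG,p[2],p[3],.55))[180:310,225:330]
    return (np.abs(u-m)*valid[180:310,225:330]).sum()
p0=np.array([.522,-.177,.524,-.1785])
r=minimize(cost,p0,method="Nelder-Mead",options=dict(initial_simplex=np.r_[[p0],p0+.008*np.eye(4)],xatol=1e-4,fatol=.1,maxiter=400)); print(r.x,r.fun,cost(p0))
E
```

```text
[ 0.5203286  -0.17601522  0.52486804 -0.17751624] 131.17254901960786 172.14117647058822[ WARN:0@1.386] global loadsave.cpp:1063 imwrite_ Unsupported depth image for selected encoder is fallbacked to CV_8U.
```

Emit:
move_arm(increments=[-2, -1, 8, 0, 0, -1, 0, 8, 0, 0, 0, 0, 8, 0, 0, 0, 0, 5, 0, 0, 0, 0, 5, 0, 0, 0, 0, 4, 0, 0, 0, 0, 3, 0, 0, 0, 0, 3, 0, 0])

```text
time: 7.17
tool_pos: [0.5252, -0.1786, 0.1401]
tool_rot: [0.0, -0.0, 1.0, -0.0]
contact_force: [-0.2, 0.6, -5.2]
gripper_width: 0.187
grasp_force: 58.9
```

Emit:
move_arm(increments=[0, 0, 2, 0, 0, 0, 0, 2, 0, 0, 0, 0, 2, 0, 0, 0, 0, 2, 0, 0, 0, 0, 2, 0, 0, 0, 0, 1, 0, 0, 0, 0, 0, 0, 0, 0, 0, 0, 0, 0])

```text
time: 7.83
tool_pos: [0.5251, -0.1785, 0.1293]
tool_rot: [-0.0, -0.0, 1.0, 0.0]
contact_force: [0.1, -0.1, -5.1]
gripper_width: 0.184
grasp_force: 58.9
```

Emit:
move_arm(increments=[0, 0, 2, 0, 0, 0, 0, 2, 0, 0, 0, 0, 2, 0, 0, 0, 0, 1, 0, 0, 0, 0, 1, 0, 0, 0, 0, 1, 0, 0, 0, 0, 0, 0, 0, 0, 0, 0, 0, 0])

```text
time: 8.5
tool_pos: [0.5251, -0.1785, 0.1202]
tool_rot: [-0.0, -0.0, 1.0, 0.0]
contact_force: [-0.1, -0.3, -5.3]
gripper_width: 0.186
grasp_force: 58.9
```

Emit:
move_arm(increments=[0, 0, 1, 0, 0, 0, 0, 1, 0, 0, 0, 0, 1, 0, 0, 0, 0, 1, 0, 0, 0, 0, 0, 0, 0, 0, 0, 0, 0, 0, 0, 0, 0, 0, 0])

```text
time: 9.08
tool_pos: [0.5253, -0.1786, 0.1166]
tool_rot: [0.0, -0.0, 1.0, -0.0]
contact_force: [0.3, 0.8, -2.2]
gripper_width: 0.189
grasp_force: 59.2
```

Outer lid has landed on the rim (−2.2 N = inner lid only). Continue until the inner lid seats.

Emit:
move_arm(increments=[0, 0, 1, 0, 0, 0, 0, 1, 0, 0, 0, 0, 0.5, 0, 0, 0, 0, 0, 0, 0, 0, 0, 0, 0, 0])

```text
time: 9.5
tool_pos: [0.525, -0.1785, 0.1137]
tool_rot: [-0.0, -0.0, 1.0, 0.0]
contact_force: [-0.6, 0.4, -1.7]
gripper_width: 0.189
grasp_force: 59.2
```

Emit:
move_arm(increments=[0, 0, 0.5, 0, 0, 0, 0, 0.5, 0, 0, 0, 0, 0, 0, 0])

```text
time: 9.75
tool_pos: [0.5253, -0.1788, 0.1134]
tool_rot: [0.0, -0.0, 1.0, -0.0]
contact_force: [-1.0, -0.3, 1.6]
gripper_width: 0.19
grasp_force: 59.5
```

Emit:
move_arm(increments=[0, 0, 0, 0, 0.3, 0, 0, 0, 0, 0.4, 0, 0, 0, 0, 0.5, 0, 0, -3, 0, 0.5, 0, 0, -10, 0, 0.8, 0, 0, -12, 0, 0.8, 0, 0, 0, 0, 0.8, 0, 0, 0, 0, 0.8])

```text
time: 10.42
tool_pos: [0.5263, -0.1791, 0.14]
tool_rot: [0.002, -0.0, 1.0, -0.001]
contact_force: [-0.8, -0.2, -0.1]
gripper_width: 0.802
grasp_force: 0.0
```

```bash
python3 - <<'E'
from h import *
s=cam("scene"); p=manip.state()["tool_pos"]; print(p,manip.state()["contact_force"],manip.state()["gripper_width"])
c=cv2.resize(s["image"][190:310,215:335],None,fx=5,fy=5,interpolation=cv2.INTER_CUBIC)
q=((proj(s,[p,[p[0],p[1],.128],[p[0],p[1],.112],*(ring(.022,.112)[::6]+[p[0],p[1],0]),*(ring(.077,.088)[::6]+[p[0],p[1],0])])+.5-[215,190])*5).astype(int)
for a in q: cv2.drawMarker(c,tuple(int(v) for v in a),(0,255,0),0,8)
cv2.imwrite("pics/s4.png",c)
E
```

```text
[ 0.52564983 -0.17877202  0.13891313] [-0.28946133 -0.21380294 -0.28862285] 0.802101488222088
```

View pics/s4.png

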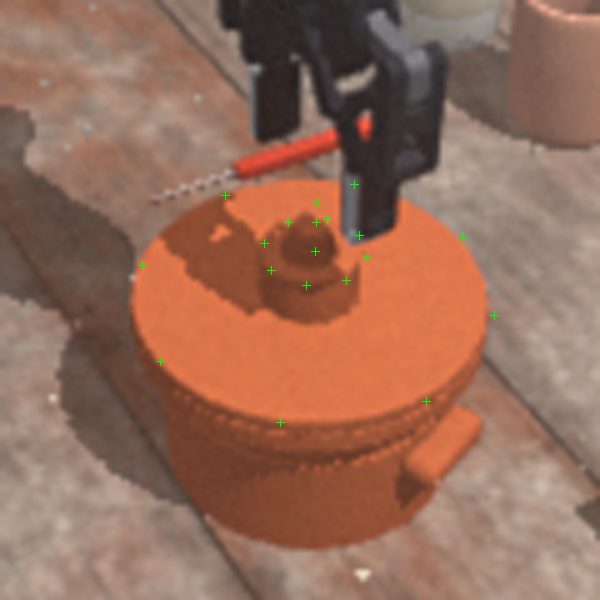

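Emit:
move_arm(increments=[2, 0, 8, 0, 0.8, 0, 0, 8, 0, 0.8, 0, 0, 8, 0, 0.8, 0, 0, 8, 0, 0.8, 0, 0, 8, 0, 0.8, 0, 0, 5, 0, 0.8, 0, 0, 3, 0, 0.8, 0, 0, 0, 0, 0.8])

```text
time: 11.13
tool_pos: [0.5225, -0.1782, 0.0886]
tool_rot: [-0.001, -0.0, 1.0, 0.0]
contact_force: [-0.3, -0.6, -1.2]
gripper_width: 0.8
grasp_force: 0.0
```

Emit:
move_arm(increments=[0, 0, 0, 0, 0.65, 0, 0, 0, 0, 0.55, 0, 0, 0, 0, 0.5, 0, 0, 0, 0, 0.4, 0, 0, 0, 0, 0.2, 0, 0, 0, 0, 0, 0, 0, 0, 0, 0, 0, 0, 0, 0, 0])

```text
time: 11.8
tool_pos: [0.5237, -0.1785, 0.091]
tool_rot: [0.001, -0.0, 1.0, 0.0]
contact_force: [-1.1, 2.8, 6.2]
gripper_width: 0.497
grasp_force: 60.3
```

Emit:
move_arm(increments=[0, 0, -1, 0, 0, 0, 0, -1, 0, 0, 0, 0, -1, 0, 0, 0, 0, -1, 0, 0, 0, 0, 0, 0, 0, 0, 0, 0, 0, 0])

```text
time: 12.3
tool_pos: [0.5228, -0.1785, 0.0933]
tool_rot: [-0.0, -0.0, 1.0, 0.0]
contact_force: [1.0, -0.6, -3.4]
gripper_width: 0.493
grasp_force: 61.1
```

```bash
python3 - <<'E'
from h import *
s=cam("scene"); x=manip.state(); print(x["tool_pos"],x["contact_force"],x["ft_torque"],x["gripper_width"])
c=cv2.resize(s["image"][190:310,215:335],None,fx=5,fy=5,interpolation=cv2.INTER_CUBIC); cv2.imwrite("pics/s5.png",c)
E
```

```text
[ 0.52283303 -0.17848784  0.09340676] [-0.2251376  -0.54718299 -2.59672435] [ 0.00012868 -0.01974639  0.03245236] 0.49514258571373587
```

View pics/s5.png

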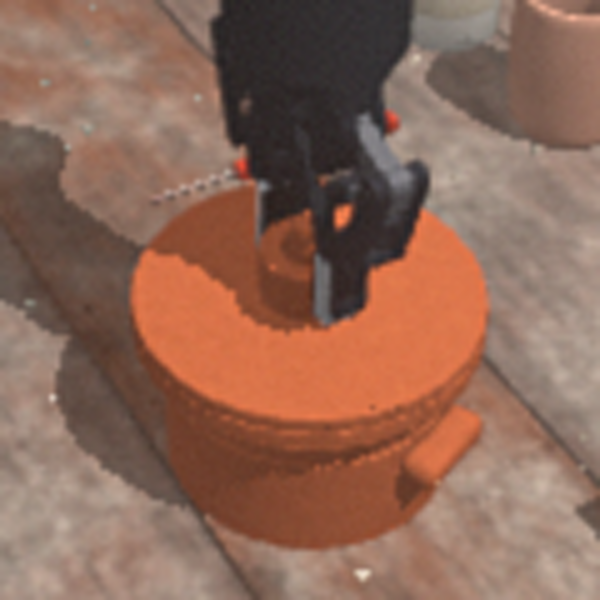

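Emit:
move_arm(increments=[0, 0, -2, 0, 0, 0, 0, -3, 0, 0, 0, 0, -3, 0, 0, 0, 0, -3, 0, 0, 0, 0, -3, 0, 0, 0, 0, -3, 0, 0, 0, 0, -3, 0, 0, 0, 0, -3, 0, 0])

```text
time: 13.02
tool_pos: [0.5231, -0.1785, 0.1172]
tool_rot: [0.0, -0.0, 1.0, -0.0]
contact_force: [0.4, 0.4, -3.1]
gripper_width: 0.492
grasp_force: 61.1
```

Emit:
move_arm(increments=[0, 0, -4, 0, 0, 0, 0, -5, 0, 0, 0, 0, -5, 0, 0, 0, 0, -5, 0, 0, 0, 0, -5, 0, 0, 0, 0, -5, 0, 0, 0, 0, -5, 0, 0, 0, 0, -5, 0, 0])

```text
time: 13.68
tool_pos: [0.5231, -0.1785, 0.1563]
tool_rot: [0.0, -0.0, 1.0, -0.0]
contact_force: [0.3, 0.1, -3.2]
gripper_width: 0.497
grasp_force: 61.1
```

Emit:
move_arm(increments=[0, 0, -10, 0, 0, 0, 0, -12, 0, 0, 0, 0, -14, 0, 0, 0, 0, -14, 0, 0, 0, 0, -14, 0, 0, 0, 0, -10, 0, 0, 0, 0, -6, 0, 0, 0, 0, -2, 0, 0])

```text
time: 14.35
tool_pos: [0.5238, -0.1788, 0.2399]
tool_rot: [0.001, -0.0, 1.0, -0.001]
contact_force: [-0.1, 0.6, -2.8]
gripper_width: 0.495
grasp_force: 61.2
```

Emit:
move_arm(increments=[0, 0, 0, 0, 0, 0, 0, 0, 0, 0, 0, 0, 0, 0, 0, 0, 0, 0, 0, 0, 0, 0, 0, 0, 0, 0, 0, 0, 0, 0])

```text
time: 14.85
tool_pos: [0.5229, -0.1784, 0.2373]
tool_rot: [-0.0, -0.0, 1.0, 0.0]
contact_force: [-0.3, 0.2, -3.2]
gripper_width: 0.497
grasp_force: 61.2
```

```bash
python3 - <<'E'
from h import *
s=cam("scene"); x=manip.state(); print(x["tool_pos"],x["contact_force"],x["ft_torque"],x["gripper_width"])
c=cv2.resize(s["image"][130:310,190:350],None,fx=3.3,fy=3.3,interpolation=cv2.INTER_CUBIC); cv2.imwrite("pics/s6.png",c)
E
```

```text
[ 0.52297829 -0.17847326  0.23744113] [-0.12563382  0.17320562 -3.33970203] [-0.02128746  0.0336988  -0.01510428] 0.4975238755242494
```

View pics/s6.png

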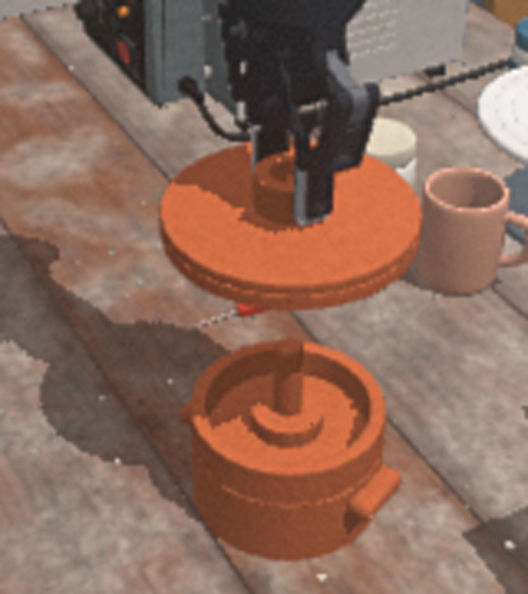

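The picture shows the inner lid flat in the saggar with its knob upright. The outer lid is held level straight above it, its plate about 10 cm over the knob tip.

```bash
python3 -c "
from plant import manip
print(manip.job_done())"
```

```text
the job is handed in; nothing more can be done
None
```

The job is handed in: both lids were set gently onto the saggar, the inner lid sits flat in place, and the gripper holds the outer lid level and still straight above it, about 10 cm over the knob tip; the hand-in gave back no verdict.

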